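# Leak-test the filtration manifold with a hand-drawn syringe

### The arm

A 6-joint arm with a two-finger parallel gripper is mounted at the origin on the work surface. World frame = base frame: x ahead of the robot, y to its left, z up, the work surface at z = 0. Lengths are in mm, angles in rad, forces in N, time in s.
With the tool pointing down it reaches from about 300 to 775 mm from the base axis. Payload 14.6 kg.
Tool frame: the origin (TCP) lies at the very end of the fingers, on their centre line; the grasp point (between the pads) lies 19 mm behind it; z points along the fingers, y is the line along which they close (so a half turn about z gives the same grasp; the last joint's range is limited). The gripper opens to 94 mm and grips with 3 to 60 N. Pads are 16 mm wide; open, the fingers measure 119 mm over their backs; the gripper's body (75 mm by 177 mm) begins 78 mm behind the grasp point.
Start: joints at [-0.067, 0.3, 1.521, -0, 1.321, -0.067], TCP at [549.99, -0.002, 205.446] pointing down, gripper open.
Joint ranges: [-3.03, 3.03], [-0.79, 2.21], [0.23, 2.52], [-1.04, 4.18], [0, 3.07], [-2.55, 2.55]. Speed limits (rad/s): [2.22, 2.22, 2.57, 3.14, 3.14, 3.14].

### API

Orientations are given as [roll, pitch, yaw] about the fixed x, y, z axes, in that order (R = Rz(yaw) Ry(pitch) Rx(roll)).
In Python, from cell import manip, camera, get_calibration gives the robot as it stands.
- The arm moves only by the tool arm_command, never from a script. Its argument "targets" is a list of rows, each an object of numbers: "hand": the opening, from -1 (shut) to 1 (fully open), so that 0 is half open; "x", "y", "z": the shift along the tool's x, y, z in m; "yaw": the turn about the tool's z in rad. In form: [{"hand": .., "x": .., "y": .., "z": .., "yaw": ..}, ...]. A call has 1 to 10 rows; each row shifts and turns the commanded pose from where the row before left it, along the tool's axes as they then stand; what a row does not reach is not made up. A row lasts 1/10 s, in which the tool goes at most 50 mm and 8.59 degrees, less where a joint would pass 70% of its speed; a pose out of reach is approached as far as the arm can. A call is refused whole if a number of a shift passes 0.05 or a number of a turn 0.15, either way. A call with a gripper value outside its range is refused whole. The fingers move at their own pace and stop on an object; "newtons" is the grip in N (left out, the last holds). Time passes only in rows, so rows that do not move let the fingers close. It gives the time, the measured TCP pose, the force, the opening and the grip force at its end, in the units of the state.
- manip.read_state(): the state, without advancing time (a new reading comes with each control period).
- camera(name): name is "scene" or "side" or "wrist"; returns the picture (384x512x3 uint8, red, green, blue); there is no depth.
- get_calibration(name): a dict with "K" (3x3 intrinsics, pixels), "cam_to_world" (4x4, takes a point from camera to world coordinates). Camera axes: x right, y up, looking along -z (the intrinsics and any distortion apply to the point x, -y, -z); pixel columns grow to the right and rows downward; lengths in mm; the calibration is good to about 2 mm. A picture is of the moment at which its call begins: read the wrist's pose just before it. get_calibration takes no time and is no camera call; for the wrist camera it gives the pose at the moment of the call.
- manip.sign_off(): hands the job in; it is judged then, once.
The state is a dict: "clock": time; "joints": joint angles; "qd": joint speeds; "effort": joint torques, N m; "eef_pos": TCP position; "eef_rot": TCP orientation; "wrist_force": force on the tool from outside, world axes, zero at the start; "moment": the same for the moment, N m; "finger_gap": finger opening in mm; "finger_force": force on a finger pad.
Only numpy, scipy, OpenCV 4.12 (cv2) and the standard library are available. Lean on these libraries where they do the work, as an engineer would, in place of code of your own. Each camera call takes 0.05 s, during which the arm holds its last target. There are 200 camera calls.

### The job

Leak-test the filtration manifold: first blank off its open socket with the loose rubber stopper, pushed home until its collar sits flat on the socket's rim, and let go of it. Then take the syringe's steel plunger by its knob and draw it straight up to about half its stroke, some 40 mm, never forcing it sideways against the barrel nor pulling it right out, and finish while still holding it there, so that the gauge can be read. Leave the other stopper, the dishes, the weighing bottle and the funnel where they are.

Things in the scene. Friction and masses are not known exactly. Their poses are not given: they have to be found in the camera images.
- manifold: Fixed vacuum manifold: square steel tube 50 mm wide, 380 long, on two end plates, flat top 70 mm above the bench. Origin on the bench under its middle, y along the tube. On it stand three sockets 130 mm apart, 36 mm across and 36 high: one open, one blanked by a stopper, one with the syringe; which is which varies. A dial gauge 135 mm high at its +y end.
- port (a point): Centre of the open socket's mouth, level with its rim, 106 mm above the bench. Bore 25 mm across, 31 mm deep; outside 36 mm across.
- stopper_mid (a point): Centre (23 mm above the underside) of the loose dark rubber stopper, 50 g, standing upright on its narrow end in front of the manifold. 46 mm high: tapered shank 24 mm long, 19 mm (foot) to 22.4 mm across, under a round collar 40 mm across, 22 mm high. Home, the collar's underside rests on the socket's rim and this point is 1 mm below the rim.
- seated_stopper_mid (a point): Centre of a second, identical stopper that already sits in another socket of the manifold. Leave it there.
- plunger_knob (a point): Centre of the round knob (30 mm across, 18 high) topping the syringe's steel plunger; below it a neck 14 mm across, 18 long, then the plunger 28 mm across, 95 long; z up along it. At the start the plunger is home, knob centre 34 mm above the barrel's mouth, 260 mm above the bench. It weighs 0.15 to 0.3 kg, slides freely and sinks back by its weight when let go.
- barrel_mouth (a point): Centre of the mouth of the syringe's glass barrel, level with the top of its steel finger flange (46 mm across), 226 mm above the bench; z axis up along the bore. The bore is 29 mm in diameter and 88 mm deep, 1 mm wider than the plunger. The barrel is fixed upright in the socket.
- plunger: The whole plunger; origin at the centre of its lower end face, z axis up along it. The knob's centre is 122 mm above this origin.
- syringe: The fixed syringe barrel with the socket under it; origin on the axis of the bore, on the manifold's top face.
- stopper: The same loose stopper; origin at the centre of its underside.
- dish_amber: Closed Petri dish with amber agar, 90 mm across, 15.5 mm high, lying in front of the manifold; origin at the centre of its underside. Leave alone.
- dish_purple: The same with dark purple agar. Leave alone.
- dish_pink: The same with pink agar. Leave alone.
- weighing_bottle: Small glass weighing bottle with a knobbed lid, 47 mm across, 56 mm high, standing in front of the manifold; origin at the centre of its underside. Leave alone.
- funnel: Stainless filter funnel, 98 mm across and 154 mm high, with a red spring clamp whose handles stick out some 150 mm, standing to the left of the manifold; origin at the centre of its underside. Leave alone.
Things that resemble listed ones, but are neither listed nor needed, are in the scene too. Leave any yellow look-alike of the plunger alone.

How it is judged:
By the outcome, as a careful person would: the job done as asked, in the order asked, and still so for the second after the job is handed in, while the arm keeps its last pose, push and grip.
It also fails if it takes over 64 s, if anything falls off the work surface, if the arm or the gripper's body presses on something with over 40 N, if the wrist force passes 120 N, or if a joint passes its speed limit or range.

## Working session

There is one attempt and no reset: what is moved stays moved. The work goes in short steps, Python scripts to look and compute and a tool call to move; the robot and the scene stay as the last step left them, time stands still between calls to the robot, and variables do not carry over. Pictures are saved under pics/ and viewed, at most 10 in all, crops included, and the job is handed in when it is done.

Besides the shell and the picture viewer there is one more tool, called after "Request:" as name([rows], argument=value, ...), one row to a line, values as JSON. arm_command: Moves the arm, as the interface text tells. Its arguments: {"type":"object","properties":{"targets":{"type":"array"},"newtons":{"type":"number"}},"required":["targets"]}

```bash
mkdir -p pics
cat > h.py <<'E'
import numpy as np, cv2
from cell import manip, camera, get_calibration
def snap(n,f):
    im=camera(n); cv2.imwrite('pics/'+f,im[:,:,::-1]); return im
def ray(n,u,v,c=None):
    c=c or get_calibration(n); K=np.array(c['K']);T=np.array(c['cam_to_world'])
    D=c.get('dist')
    p=np.linalg.inv(K)@[u,v,1]; d=T[:3,:3]@[p[0],-p[1],-p[2]]
    return T[:3,3],d/np.linalg.norm(d)
def onz(n,u,v,z,c=None):
    o,d=ray(n,u,v,c); return o+d*(z-o[2])/d[2]
def proj(n,P,c=None):
    c=c or get_calibration(n); K=np.array(c['K']);T=np.array(c['cam_to_world'])
    q=T[:3,:3].T@(np.array(P)-T[:3,3]); q=K@[q[0],-q[1],-q[2]]; return q[:2]/q[2]
def tri(rs):
    A=0;b=0
    for o,d in rs:
        M=np.eye(3)-np.outer(d,d);A=A+M;b=b+M@o
    return np.linalg.solve(A,b)
E
python3 - <<'E'
from h import *
for n in ['scene','side']:
    im=snap(n,n+'0.png'); print(get_calibration(n))
a=cv2.imread('pics/scene0.png');b=cv2.imread('pics/side0.png')
s=manip.read_state();print(s['clock'],s['finger_gap'])
snap('wrist','w0.png');print(get_calibration('wrist'))
E
```

```text
{'K': array([[452.92280711,   0.        , 248.97869599],
       [  0.        , 452.92280711, 195.72266009],
       [  0.        ,   0.        ,   1.        ]]), 'cam_to_world': array([[-8.73557919e-01, -3.51824753e-01,  3.36327082e-01,
         9.94519181e+02],
       [ 4.86705710e-01, -6.36764687e-01,  5.98037027e-01,
         8.43759809e+02],
       [ 3.75697966e-03,  6.86112292e-01,  7.27485950e-01,
         1.07858517e+03],
       [ 0.00000000e+00,  0.00000000e+00,  0.00000000e+00,
         1.00000000e+00]])}
{'K': array([[402.84842828,   0.        , 258.64654281],
       [  0.        , 402.84842828, 190.39167098],
       [  0.        ,   0.        ,   1.        ]]), 'cam_to_world': array([[ 8.78120720e-01,  3.02138778e-01, -3.70966523e-01,
         2.03534999e+02],
       [-4.78053010e-01,  5.22949223e-01, -7.05683662e-01,
        -6.25612498e+02],
       [-1.92177442e-02,  7.97017107e-01,  6.03650900e-01,
         8.18094671e+02],
       [ 0.00000000e+00,  0.00000000e+00,  0.00000000e+00,
         1.00000000e+00]])}
0.1 93.47403543024483
{'K': array([[309.7052041 ,   0.        , 251.32951316],
       [  0.        , 309.7052041 , 197.71221284],
       [  0.        ,   0.        ,   1.        ]]), 'cam_to_world': array([[ 9.99999856e-01, -1.50921858e-04, -5.15345864e-04,
         5.50410348e+02],
       [ 2.92850889e-04,  9.57691846e-01,  2.87795488e-01,
         8.25909232e+01],
       [ 4.50107902e-04, -2.87795597e-01,  9.57691752e-01,
         3.84096900e+02],
       [ 0.00000000e+00,  0.00000000e+00,  0.00000000e+00,
         1.00000000e+00]])}
```

View pics/scene0.png

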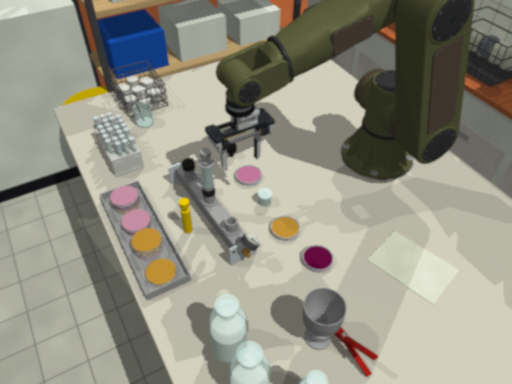

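View pics/side0.png

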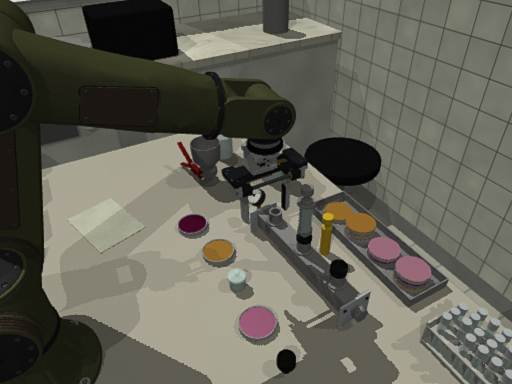

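The scene view shows the manifold with gauge at about (248,245), open socket ~(232,225), syringe ~(207,165) and a black stopper at (188,165). The side view shows the loose stopper at (286,361), seated stopper (339,268), knob (306,190) and open socket (275,214).

Run:
```python
from h import *
print('loose',onz('side',286,356,46),'seated',onz('side',339,266,120))
print('port',onz('side',275,211,106),onz('scene',232,222,106))
print('knob',onz('side',306,188,265),onz('scene',206.5,153,265))
for z in(106,):
  for n,u,v in(('side',339,268),('scene',188,165)):print(onz(n,u,v,z+12))
print('pink',onz('side',258,322,15),'wb',onz('side',237,280,30))
a=cv2.imread('pics/side0.png')[150:384,200:400];b=cv2.imread('pics/scene0.png')[110:270,150:290]
cv2.imwrite('pics/c.png',np.hstack([cv2.resize(a,(400,468),interpolation=2),cv2.resize(b,(400,468),interpolation=2)]))
```

```text
loose [ 457.18736441 -246.23738239   46.        ] seated [ 654.82162126 -153.33185049  120.        ]
port [635.24499386 102.28829948 106.        ] [635.65385751 109.5508022  106.        ]
knob [641.44553961 -25.21345186 265.        ] [641.68041254 -19.67245294 265.        ]
[ 652.38147004 -156.82979624  118.        ]
[ 652.57202842 -152.49665013  118.        ]
pink [ 455.29198995 -127.76292042   15.        ] wb [462.80455658  -4.10528946  30.        ]
```

View pics/c.png

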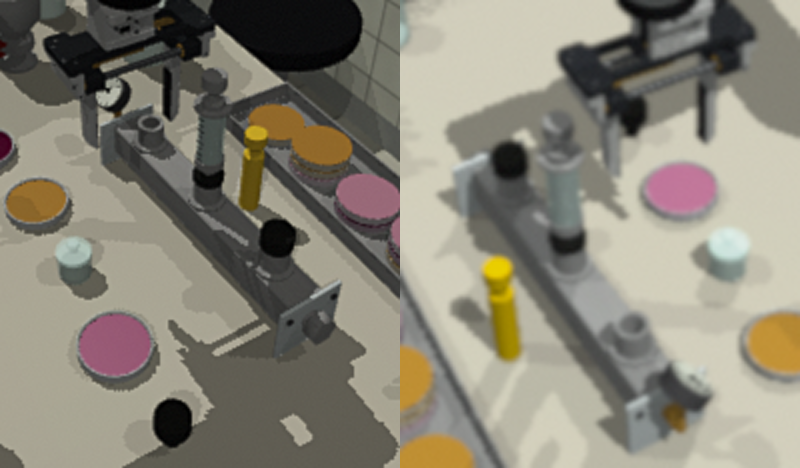

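View pics/w0.png

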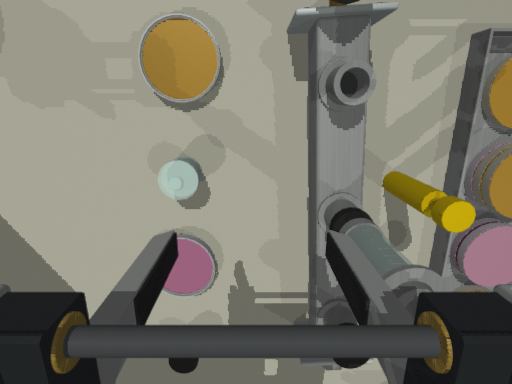

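The crops show the open socket next to the gauge, syringe in the middle, blanked socket at the -y end; the wrist view has the socket mouth at about (352,84) and loose stopper at (184,360).

Run:
```python
from h import *
c=get_calibration('wrist')
print(manip.read_state()['eef_rot'],manip.read_state()['joints'])
print('loose',onz('wrist',184,360,40,c),tri([ray('wrist',184,360,c),ray('side',286,361)]))
print('port',onz('wrist',354,83,106,c),tri([ray('wrist',354,83,c),ray('side',275,211),ray('scene',232,222)]))
for n,f,r in(('side','side0.png',(340,384,260,310)),('wrist','w0.png',(330,384,160,215))):
    im=cv2.imread('pics/'+f)[r[0]:r[1],r[2]:r[3]].max(2)
    m=(im<22).astype('uint8');_,_,st,ce=cv2.connectedComponentsWithStats(m)
    for s,q in zip(st[1:],ce[1:]):
        if s[4]>40:print(n,s+[r[2],r[0],0,0,0],q+[r[2],r[0]])
```

```text
[-3.14075080e+00 -2.27404812e-05  1.57081665e+00] [-6.65798552e-02  3.00338202e-01  1.52136345e+00 -3.44059726e-05
  1.32073250e+00 -6.65916629e-02]
loose [ 457.96514485 -254.13526196   40.        ] [ 455.76270396 -253.2698413    39.6971686 ]
port [637.16565915 100.10628086 106.        ] [636.18969824 103.67401389 103.0340836 ]
side [278 350  18  23 332] [286.05722892 360.77409639]
```

Request:
arm_command([
  {"hand": 1, "x": -0.01, "y": -0.03, "z": 0},
  {"x": -0.03, "y": -0.03, "z": 0, "hand": 1},
  {"x": -0.03, "y": -0.03, "z": 0.01, "hand": 1},
  {"x": -0.03, "y": -0.004, "z": 0.01, "hand": 1},
  {"x": -0.03, "z": 0.01, "hand": 1},
  {"x": -0.03, "z": 0.01, "hand": 1},
  {"x": -0.03, "z": 0.01, "hand": 1},
  {"x": -0.03, "hand": 1},
  {"x": -0.03, "hand": 1},
  {"hand": 1},
])

```text
schema error: expected keys hand, x, y, z, yaw
```

Run:
```python
from h import *
c=get_calibration('wrist')
im=snap('wrist','w1.png');s=manip.read_state();print(s['clock'],s['eef_pos'],s['eef_rot'])
m=(im.max(2)<22).astype('uint8');_,_,st,ce=cv2.connectedComponentsWithStats(m)
for q,e in zip(st[1:],ce[1:]):
    if q[4]>150:print(q,e,onz('wrist',*e,40,c))
p=proj('wrist',[456,-252,40],c);print(p)
```

```text
0.2 [5.49843311e+02 2.13954089e-03 2.05124070e+02] [-3.14092018e+00 -5.60260835e-05  1.57079044e+00]
[135 238  42  87 912] [154.41557018 283.81578947] [ 427.96601412 -134.62749893   40.        ]
[352 286  14  38 167] [360.06586826 305.25748503] [ 691.5099068  -166.27510438   40.        ]
[182.4737203  358.74696545]
```

View pics/w1.png

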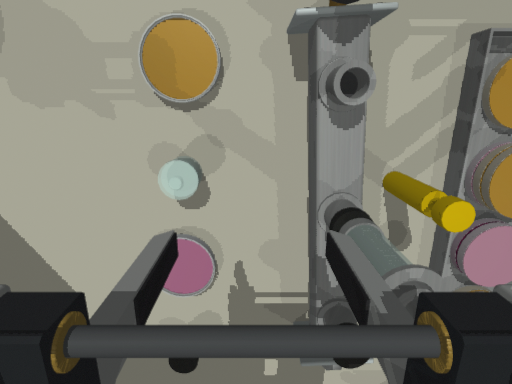

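The move was refused because every key is needed in each row, so the arm hasn't moved and this picture matches the first wrist view. I'll resend it.

Request:
arm_command([
  {"hand": 1, "x": -0.01, "y": -0.03, "z": 0, "yaw": 0},
  {"hand": 1, "x": -0.03, "y": -0.03, "z": 0, "yaw": 0},
  {"hand": 1, "x": -0.03, "y": -0.03, "z": 0.01, "yaw": 0},
  {"hand": 1, "x": -0.03, "y": -0.004, "z": 0.01, "yaw": 0},
  {"hand": 1, "x": -0.03, "y": 0, "z": 0.01, "yaw": 0},
  {"hand": 1, "x": -0.03, "y": 0, "z": 0.01, "yaw": 0},
  {"hand": 1, "x": -0.03, "y": 0, "z": 0.01, "yaw": 0},
  {"hand": 1, "x": -0.03, "y": 0, "z": 0, "yaw": 0},
  {"hand": 1, "x": -0.03, "y": 0, "z": 0, "yaw": 0},
  {"hand": 1, "x": 0, "y": 0, "z": 0, "yaw": 0},
])

```text
clock: 1.2
eef_pos: [455.6, -252.6, 155.1]
eef_rot: [-3.141, 0.0, 1.568]
wrist_force: [-0.6, 0.0, 0.3]
finger_gap: 93.9
finger_force: 0.0
```

Run:
```python
from h import *
c=get_calibration('wrist')
im=snap('wrist','w2.png');s=manip.read_state();print(s['clock'],s['eef_pos'],s['eef_rot'])
m=(im.max(2)<22).astype('uint8');_,_,st,ce=cv2.connectedComponentsWithStats(m)
for q,e in zip(st[1:],ce[1:]):
    if q[4]>150:print(q,e,onz('wrist',*e,40,c))
p=proj('wrist',[456,-252,40],c);print(p)
```

```text
1.25 [ 455.6541769  -251.04582586  155.03982864] [-3.14107743e+00 -3.41837222e-04  1.56867729e+00]
[505  78   7  33 159] [508.57861635  94.72955975] [ 688.72534852 -162.0106101    40.        ]
[ 134  236   43   89 1021] [154.51518119 283.7208619 ] [ 351.45079183 -355.29036271   40.        ]
[352 280  13  44 185] [359.6        304.68108108] [ 575.97367641 -382.39419113   40.        ]
[250.90276194 191.47978272]
```

View pics/w2.png

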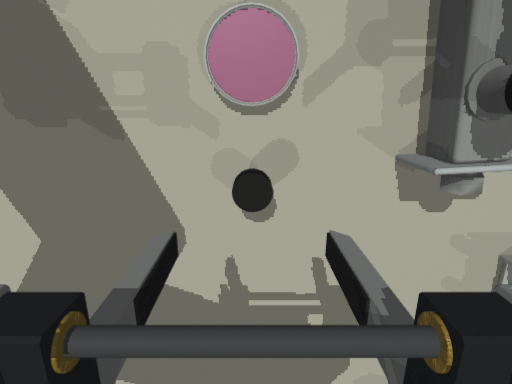

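The picture shows the loose stopper centred at (252.5,190), right under the hand, with the pink dish (252,55) clear of it.

Run:
```python
from h import *
c=get_calibration('wrist');im=cv2.imread('pics/w2.png')
m=(im[150:230,225:280].max(2)<40).astype('uint8');_,_,st,ce=cv2.connectedComponentsWithStats(m)
i=1+st[1:,4].argmax();e=ce[i]+[225,150];print(st[i],e,onz('wrist',*e,38,c),manip.read_state()['eef_pos'])
```

```text
[   8   19   39   43 1307] [251.86381025 190.26778883] [ 456.96675758 -249.69767809   38.        ] [ 455.6541769  -251.04582586  155.03982864]
```

Request:
arm_command([
  {"hand": 1, "x": 0, "y": 0.001, "z": 0.025, "yaw": 0},
  {"hand": 1, "x": 0, "y": 0, "z": 0.025, "yaw": 0},
  {"hand": 1, "x": 0, "y": 0, "z": 0.02, "yaw": 0},
  {"hand": 1, "x": 0, "y": 0, "z": 0.02, "yaw": 0},
  {"hand": 1, "x": 0, "y": 0, "z": 0.01, "yaw": 0},
  {"hand": 1, "x": 0, "y": 0, "z": 0, "yaw": 0},
])

```text
clock: 1.85
eef_pos: [456.6, -249.1, 54.5]
eef_rot: [-3.14, -0.001, 1.571]
wrist_force: [0.0, -0.7, -0.2]
finger_gap: 93.9
finger_force: 0.0
```

Request:
arm_command([
  {"hand": 1, "x": 0, "y": 0, "z": 0.018, "yaw": 0},
  {"hand": 1, "x": 0, "y": 0, "z": 0.018, "yaw": 0},
  {"hand": 1, "x": 0, "y": 0, "z": 0, "yaw": 0},
  {"hand": -0.2, "x": 0, "y": 0, "z": 0, "yaw": 0},
  {"hand": -0.2, "x": 0, "y": 0, "z": 0, "yaw": 0},
  {"hand": -0.4, "x": 0, "y": 0, "z": 0, "yaw": 0},
  {"hand": -0.4, "x": 0, "y": 0, "z": 0, "yaw": 0},
  {"hand": -0.4, "x": 0, "y": 0, "z": 0, "yaw": 0},
  {"hand": -0.4, "x": 0, "y": 0, "z": 0, "yaw": 0},
  {"hand": -0.4, "x": 0, "y": 0, "z": 0, "yaw": 0},
], newtons=25)

```text
clock: 2.85
eef_pos: [457.0, -250.0, 19.5]
eef_rot: [-3.142, -0.0, 1.571]
wrist_force: [0.7, 0.6, -0.0]
finger_gap: 41.5
finger_force: 0.1
```

Request:
arm_command([
  {"hand": -0.8, "x": 0, "y": 0, "z": 0, "yaw": 0},
  {"hand": -0.8, "x": 0, "y": 0, "z": 0, "yaw": 0},
  {"hand": -0.8, "x": 0, "y": 0, "z": 0, "yaw": 0},
  {"hand": -0.8, "x": 0, "y": 0, "z": -0.01, "yaw": 0},
  {"hand": -0.8, "x": 0, "y": 0, "z": -0.02, "yaw": 0},
  {"hand": -0.8, "x": 0, "y": 0, "z": -0.03, "yaw": 0},
  {"hand": -0.8, "x": 0, "y": 0, "z": -0.04, "yaw": 0},
  {"hand": -0.8, "x": 0, "y": 0, "z": -0.04, "yaw": 0},
  {"hand": -0.8, "x": 0, "y": 0, "z": -0.02, "yaw": 0},
  {"hand": -0.8, "x": 0, "y": 0, "z": 0, "yaw": 0},
], newtons=25)

```text
clock: 3.85
eef_pos: [457.9, -250.6, 183.0]
eef_rot: [3.137, 0.003, 1.571]
wrist_force: [-0.1, -1.0, -1.7]
finger_gap: 39.3
finger_force: 25.0
```

Request:
arm_command([
  {"hand": -0.8, "x": 0.02, "y": 0, "z": 0, "yaw": 0},
  {"hand": -0.8, "x": 0.04, "y": 0, "z": 0, "yaw": 0},
  {"hand": -0.8, "x": 0.04, "y": 0, "z": 0, "yaw": 0},
  {"hand": -0.8, "x": 0.04, "y": 0, "z": 0, "yaw": 0},
  {"hand": -0.8, "x": 0.04, "y": 0, "z": 0, "yaw": 0},
  {"hand": -0.8, "x": 0.04, "y": 0, "z": 0, "yaw": 0},
  {"hand": -0.8, "x": 0.04, "y": 0, "z": 0, "yaw": 0},
  {"hand": -0.8, "x": 0.04, "y": 0, "z": 0, "yaw": 0},
  {"hand": -0.8, "x": 0.03, "y": 0, "z": 0, "yaw": 0},
  {"hand": -0.8, "x": 0, "y": 0, "z": 0, "yaw": 0},
])

```text
clock: 4.85
eef_pos: [456.2, 82.6, 178.5]
eef_rot: [-3.14, -0.0, 1.574]
wrist_force: [-0.5, -0.7, -0.6]
finger_gap: 39.5
finger_force: 25.0
```

Request:
arm_command([
  {"hand": -0.8, "x": -0.01, "y": 0.02, "z": 0, "yaw": 0},
  {"hand": -0.8, "x": -0.01, "y": 0.03, "z": 0, "yaw": 0},
  {"hand": -0.8, "x": 0, "y": 0.03, "z": 0, "yaw": 0},
  {"hand": -0.8, "x": 0, "y": 0.03, "z": 0, "yaw": 0},
  {"hand": -0.8, "x": 0, "y": 0.03, "z": 0, "yaw": 0},
  {"hand": -0.8, "x": 0, "y": 0.03, "z": 0, "yaw": 0},
  {"hand": -0.8, "x": 0, "y": 0.01, "z": 0, "yaw": 0},
  {"hand": -0.8, "x": 0, "y": 0, "z": 0, "yaw": 0},
  {"hand": -0.8, "x": 0, "y": 0, "z": 0, "yaw": 0},
])

```text
clock: 5.75
eef_pos: [636.3, 59.4, 178.6]
eef_rot: [-3.14, 0.0, 1.57]
wrist_force: [-1.1, 0.8, 0.7]
finger_gap: 39.3
finger_force: 25.0
```

Run:
```python
from h import *
c=get_calibration('wrist')
im=snap('wrist','w3.png');s=manip.read_state();print(s['clock'],s['eef_pos'],s['eef_rot'],s['finger_gap'])
p=s['eef_pos'];print('cam rel',np.array(c['cam_to_world'])[:3,3]-p)
print('port pred',proj('wrist',[636.5,102,106],c),'stopper top',proj('wrist',p+[0,0,27],c),'foot',proj('wrist',p-[0,0,19],c))
```

```text
5.8 [636.26294423  59.5879022  179.02958225] [-3.14062925e+00  8.98215126e-05  1.57050727e+00] 39.701717735997654
cam rel [  0.82763744  82.46819442 178.57658322]
port pred [250.69598812 155.89314164] stopper top [249.90456864 262.48926594] foot [250.2179626  229.82560219]
```

View pics/w3.png

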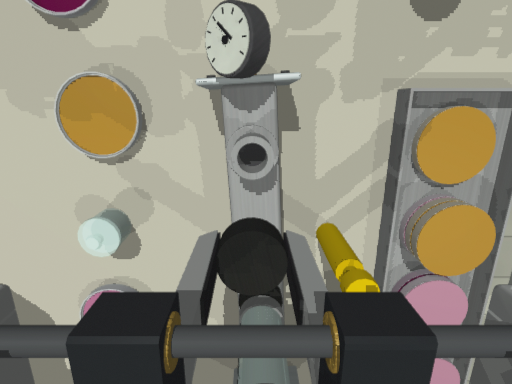

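The picture shows the open socket's mouth at about (253,154) and the held stopper's collar top near (253,257), with the gauge at (238,40).

Run:
```python
from h import *
c=get_calibration('wrist');im=cv2.imread('pics/w3.png').max(2);p=manip.read_state()['eef_pos']
def blob(r,lo,hi):
    s=im[r[0]:r[1],r[2]:r[3]];m=((s<hi)&(s>=lo)).astype('uint8')
    cs,_=cv2.findContours(m,0,1);k=max(cs,key=cv2.contourArea);e=cv2.fitEllipse(cv2.convexHull(k));return np.array(e[0])+[r[2],r[0]],e[1],cv2.boundingRect(k)
for hi in(40,55,70):print('bore',hi,blob((140,170,235,272),0,hi))
for hi in(30,40):print('stp',hi,blob((215,300,212,296),0,hi))
print(im[154,225:282].tolist()); print(im[130:182,253].tolist()); print(im[210:300,253].tolist())
```

```text
Traceback (most recent call last):
ValueError: max() iterable argument is empty
```

Run:
```python
from h import *
im=cv2.imread('pics/w3.png').max(2)
print(im[154,225:282].tolist()); print(im[130:182,253].tolist()); print(im[210:294:2,253].tolist());print(im[255,205:300:2].tolist())
```

```text
[174, 142, 148, 148, 150, 151, 159, 160, 159, 161, 159, 156, 133, 69, 46, 41, 41, 42, 40, 42, 42, 42, 43, 41, 41, 42, 42, 42, 42, 41, 41, 42, 42, 42, 42, 41, 42, 41, 43, 42, 47, 83, 137, 161, 160, 161, 162, 163, 158, 148, 145, 141, 138, 117, 97, 120, 172]
[138, 135, 127, 108, 102, 103, 151, 160, 161, 160, 160, 160, 143, 77, 43, 43, 42, 42, 43, 43, 42, 42, 43, 41, 42, 41, 41, 41, 41, 41, 42, 64, 68, 69, 69, 69, 98, 104, 103, 102, 103, 103, 105, 152, 161, 162, 161, 161, 162, 141, 114, 107]
[159, 158, 159, 158, 39, 30, 30, 30, 29, 29, 30, 35, 36, 35, 36, 35, 35, 35, 35, 35, 38, 39, 39, 39, 38, 41, 41, 37, 41, 39, 40, 41, 41, 41, 40, 40, 40, 39, 39, 39, 40, 40]
[124, 124, 124, 68, 31, 22, 33, 36, 34, 35, 36, 33, 34, 34, 34, 35, 34, 35, 36, 35, 34, 38, 37, 36, 40, 38, 39, 39, 39, 38, 38, 38, 37, 38, 37, 38, 39, 39, 39, 38, 37, 23, 32, 50, 124, 124, 124, 124]
```

Request:
arm_command([
  {"hand": -0.8, "x": 0.02, "y": 0.001, "z": 0, "yaw": 0},
  {"hand": -0.8, "x": 0.021, "y": 0, "z": 0, "yaw": 0},
  {"hand": -0.8, "x": 0, "y": 0, "z": 0.02, "yaw": 0},
  {"hand": -0.8, "x": 0, "y": 0, "z": 0.02, "yaw": 0},
  {"hand": -0.8, "x": 0, "y": 0, "z": 0.008, "yaw": 0},
  {"hand": -0.8, "x": 0, "y": 0, "z": 0, "yaw": 0},
  {"hand": -0.8, "x": 0, "y": 0, "z": 0, "yaw": 0},
])

```text
clock: 6.5
eef_pos: [638.2, 100.9, 132.5]
eef_rot: [3.14, -0.0, 1.571]
wrist_force: [-0.5, -0.3, -0.4]
finger_gap: 40.1
finger_force: 25.0
```

Run:
```python
from h import *
s=manip.read_state();p=s['eef_pos'];print(s['clock'],p,s['wrist_force'])
a=snap('scene','s4.png');b=snap('side','d4.png')
out=[]
for n,i in(('scene',a),('side',b)):
    u,v=proj(n,[637,100.3,106]).astype(int);print(n,u,v)
    q=i[v-50:v+40,u-50:u+50,::-1];out.append(cv2.resize(q,(400,360),interpolation=2))
cv2.imwrite('pics/c4.png',np.hstack(out))
```

```text
6.5 [638.17951565 100.86498849 132.53535158] [-0.4873897  -0.2838397  -0.43168117]
scene 230 219
side 275 211
```

View pics/c4.png

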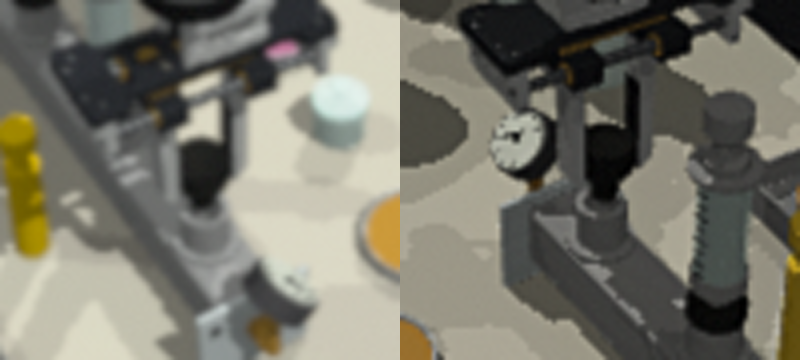

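Both crops show the stopper's foot just over the socket, within about 1 px. Descending with force checks.

Request:
arm_command([
  {"hand": -0.8, "x": 0, "y": -0.001, "z": 0.004, "yaw": 0},
  {"hand": -0.8, "x": 0, "y": 0, "z": 0.004, "yaw": 0},
  {"hand": -0.8, "x": 0, "y": 0, "z": 0.004, "yaw": 0},
  {"hand": -0.8, "x": 0, "y": 0, "z": 0.002, "yaw": 0},
  {"hand": -0.8, "x": 0, "y": 0, "z": 0, "yaw": 0},
])

```text
clock: 7.1
eef_pos: [636.8, 101.0, 117.0]
eef_rot: [-3.141, 0.0, 1.571]
wrist_force: [-0.5, -0.3, -0.5]
finger_gap: 39.3
finger_force: 25.0
```

Foot is inside the bore with no contact force. Pushing on.

Request:
arm_command([
  {"hand": -0.8, "x": 0, "y": 0, "z": 0.004, "yaw": 0},
  {"hand": -0.8, "x": 0, "y": 0, "z": 0.004, "yaw": 0},
  {"hand": -0.8, "x": 0, "y": 0, "z": 0.003, "yaw": 0},
  {"hand": -0.8, "x": 0, "y": 0, "z": 0.001, "yaw": 0},
  {"hand": -0.8, "x": 0, "y": 0, "z": 0, "yaw": 0},
])

```text
clock: 7.6
eef_pos: [636.9, 101.0, 105.2]
eef_rot: [-3.141, 0.0, 1.571]
wrist_force: [0.7, 0.3, -0.1]
finger_gap: 39.7
finger_force: 25.0
```

Request:
arm_command([
  {"hand": -0.8, "x": 0, "y": 0, "z": 0.001, "yaw": 0},
  {"hand": -0.8, "x": 0, "y": 0, "z": 0.001, "yaw": 0},
  {"hand": -0.8, "x": 0, "y": 0, "z": 0.001, "yaw": 0},
  {"hand": -0.8, "x": 0, "y": 0, "z": 0, "yaw": 0},
])

```text
clock: 8.0
eef_pos: [636.9, 101.0, 102.3]
eef_rot: [-3.141, 0.0, 1.571]
wrist_force: [-0.2, -0.4, 0.2]
finger_gap: 39.3
finger_force: 25.0
```

Request:
arm_command([
  {"hand": -0.8, "x": 0, "y": 0, "z": 0.001, "yaw": 0},
  {"hand": -0.8, "x": 0, "y": 0, "z": 0.001, "yaw": 0},
  {"hand": -0.8, "x": 0, "y": 0, "z": 0, "yaw": 0},
])

```text
clock: 8.3
eef_pos: [637.1, 101.0, 101.5]
eef_rot: [3.141, -0.0, 1.571]
wrist_force: [-4.2, -1.1, 8.7]
finger_gap: 39.4
finger_force: 25.0
```

Request:
arm_command([
  {"hand": -0.8, "x": 0, "y": 0, "z": 0.0005, "yaw": 0},
  {"hand": -0.8, "x": 0, "y": 0, "z": 0.0005, "yaw": 0},
  {"hand": -0.8, "x": 0, "y": 0, "z": 0, "yaw": 0},
])

```text
clock: 8.6
eef_pos: [637.1, 101.0, 101.4]
eef_rot: [3.14, -0.0, 1.571]
wrist_force: [-10.0, -1.7, 16.5]
finger_gap: 39.8
finger_force: 25.0
```

Request:
arm_command([
  {"hand": -0.05, "x": 0, "y": 0, "z": 0, "yaw": 0},
  {"hand": 0.2, "x": 0, "y": 0, "z": 0, "yaw": 0},
  {"hand": 0.4, "x": 0, "y": 0, "z": 0, "yaw": 0},
  {"hand": 0.4, "x": 0, "y": 0, "z": 0, "yaw": 0},
  {"hand": 0.4, "x": 0, "y": 0, "z": 0, "yaw": 0},
  {"hand": 0.4, "x": 0, "y": 0, "z": 0, "yaw": 0},
])

```text
clock: 9.2
eef_pos: [637.0, 101.0, 99.3]
eef_rot: [-3.141, 0.0, 1.571]
wrist_force: [-0.5, 0.2, 0.4]
finger_gap: 65.7
finger_force: 0.0
```

Request:
arm_command([
  {"hand": 0.4, "x": 0, "y": 0, "z": -0.01, "yaw": 0},
  {"hand": 0.4, "x": 0, "y": 0, "z": -0.03, "yaw": 0},
  {"hand": 0.4, "x": 0, "y": 0, "z": -0.03, "yaw": 0},
  {"hand": 0.4, "x": 0, "y": 0, "z": -0.03, "yaw": 0},
  {"hand": 0.4, "x": 0, "y": 0, "z": -0.03, "yaw": 0},
  {"hand": 0.4, "x": 0, "y": 0, "z": -0.03, "yaw": 0},
  {"hand": 0.4, "x": 0, "y": 0, "z": -0.03, "yaw": 0},
  {"hand": 0.4, "x": 0, "y": 0, "z": -0.02, "yaw": 0},
  {"hand": 0.4, "x": 0, "y": 0, "z": 0, "yaw": 0},
  {"hand": 0.4, "x": 0, "y": 0, "z": 0, "yaw": 0},
])

```text
clock: 10.2
eef_pos: [636.9, 101.0, 309.1]
eef_rot: [-3.142, 0.0, 1.571]
wrist_force: [0.2, 0.2, -1.7]
finger_gap: 65.7
finger_force: 0.0
```

Run:
```python
from h import *
s=manip.read_state();p=s['eef_pos'];print(s['clock'],p,s['eef_rot'])
a=snap('scene','s5.png');b=snap('side','d5.png');w=snap('wrist','w5.png')
out=[]
for n,i in(('scene',a),('side',b)):
    u,v=proj(n,[640,60,170]).astype(int);print(n,u-50,v-60)
    q=i[v-60:v+60,u-50:u+50,::-1];out.append(cv2.resize(q,(250,300),interpolation=2))
W=cv2.resize(w[:,:,::-1],(300,300))
cv2.imwrite('pics/c5.png',np.hstack(out+[W]))
```

```text
10.2 [636.86347382 100.97756524 309.13342774] [-3.14151653e+00  2.30384529e-05  1.57081191e+00]
scene 171 135
side 235 140
```

View pics/c5.png

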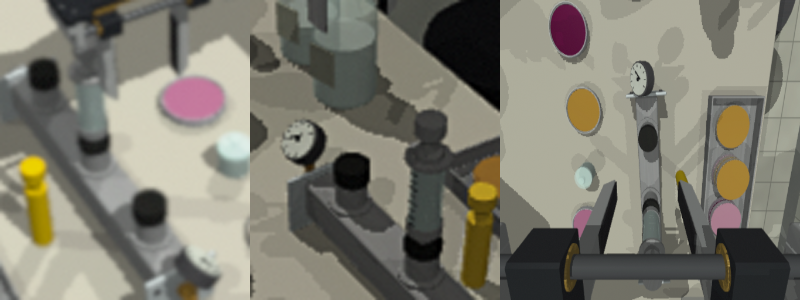

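The stopper sits fully in the socket (dark collar flush, like the other one); the syringe knob is at about (430,120) in the middle crop. Now over the knob.

Request:
arm_command([
  {"hand": 0.4, "x": -0.02, "y": 0.002, "z": 0, "yaw": 0},
  {"hand": 0.4, "x": -0.03, "y": 0.002, "z": 0, "yaw": 0},
  {"hand": 0.4, "x": -0.03, "y": 0.002, "z": 0, "yaw": 0},
  {"hand": 0.4, "x": -0.03, "y": 0, "z": 0, "yaw": 0},
  {"hand": 0.4, "x": -0.017, "y": 0, "z": 0, "yaw": 0},
  {"hand": 0.4, "x": 0, "y": 0, "z": 0, "yaw": 0},
  {"hand": 0.4, "x": 0, "y": 0, "z": 0, "yaw": 0},
])

```text
clock: 11.05
eef_pos: [643.0, -25.4, 309.1]
eef_rot: [-3.141, -0.0, 1.571]
wrist_force: [-0.7, 0.2, -0.1]
finger_gap: 66.0
finger_force: 0.0
```

Run:
```python
from h import *
c=get_calibration('wrist');w=snap('wrist','w6.png')
s=manip.read_state();p=s['eef_pos'];print(s['clock'],p,s['eef_rot'])
print('knob top pred if at tcp',proj('wrist',[p[0],p[1],269],c),'flange',proj('wrist',[p[0],p[1],226],c))
q=w[130:330,150:360,::-1];cv2.imwrite('pics/c6.png',cv2.resize(q,(630,600),interpolation=2))
```

```text
11.1 [643.00285946 -24.93049363 309.21771389] [-3.14125371e+00 -2.89671540e-04  1.57151800e+00]
knob top pred if at tcp [250.39459365 218.39108592] flange [250.49646061 201.35246753]
```

View pics/c6.png

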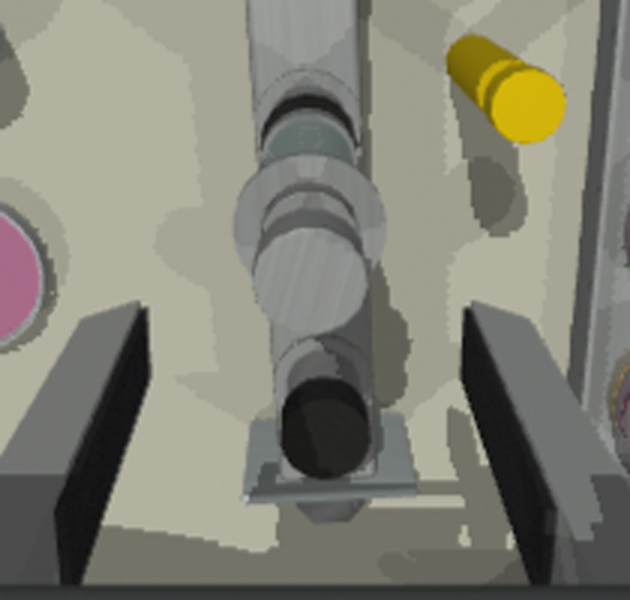

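The crop shows the knob's top at about image (253.7,223.7), i.e. roughly 1.3 mm in +x and 4 mm in -y from the hand centre; fingertips are clear on both sides.

Request:
arm_command([
  {"hand": 0.4, "x": -0.004, "y": 0.0013, "z": 0, "yaw": 0},
  {"hand": 0.4, "x": 0, "y": 0, "z": 0.02, "yaw": 0},
  {"hand": 0.4, "x": 0, "y": 0, "z": 0.02, "yaw": 0},
  {"hand": 0.4, "x": 0, "y": 0, "z": 0.02, "yaw": 0},
  {"hand": 0.4, "x": 0, "y": 0, "z": 0.007, "yaw": 0},
  {"hand": 0.4, "x": 0, "y": 0, "z": 0, "yaw": 0},
  {"hand": 0, "x": 0, "y": 0, "z": 0, "yaw": 0},
  {"hand": -0.2, "x": 0, "y": 0, "z": 0, "yaw": 0},
  {"hand": -0.2, "x": 0, "y": 0, "z": 0, "yaw": 0},
  {"hand": -0.2, "x": 0, "y": 0, "z": 0, "yaw": 0},
])

```text
clock: 12.1
eef_pos: [644.4, -30.0, 242.9]
eef_rot: [3.141, 0.0, 1.571]
wrist_force: [0.3, 0.9, 0.7]
finger_gap: 39.0
finger_force: 0.0
```

Run:
```python
from h import *
c=get_calibration('wrist');w=snap('wrist','w7.png')
s=manip.read_state();p=s['eef_pos'];print(s['clock'],p,s['eef_rot'],s['finger_gap'],s['wrist_force'])
r=[int(proj('wrist',[p[0],p[1],269],c)[1])];print(proj('wrist',[p[0],p[1],269],c))
for v in (r[0]-10,r[0],r[0]+8):print(v,w[v,205:305:2].max(1).tolist())
```

```text
12.15 [644.35316469 -30.02557413 242.78419332] [3.14113820e+00 4.79466995e-05 1.57077734e+00] 37.751018698792684 [0.71978923 0.43764844 0.56440685]
[250.05284003 261.49458275]
251 [118, 117, 118, 116, 58, 30, 21, 23, 114, 171, 142, 126, 123, 121, 125, 123, 121, 123, 123, 120, 125, 124, 134, 138, 139, 138, 137, 134, 136, 135, 137, 137, 140, 134, 135, 121, 100, 99, 95, 26, 22, 30, 40, 113, 118, 118, 118, 118, 118, 117]
261 [118, 118, 113, 34, 28, 22, 23, 46, 170, 170, 123, 122, 121, 124, 124, 135, 135, 135, 138, 142, 135, 136, 140, 148, 148, 143, 142, 136, 135, 138, 139, 136, 135, 134, 137, 134, 121, 99, 99, 58, 25, 26, 23, 31, 94, 118, 117, 118, 117, 118]
269 [118, 110, 29, 29, 21, 21, 30, 170, 170, 170, 169, 138, 137, 134, 138, 137, 134, 138, 139, 134, 137, 138, 138, 140, 144, 144, 146, 148, 148, 151, 145, 145, 146, 145, 133, 94, 100, 99, 99, 99, 26, 24, 27, 26, 29, 86, 117, 118, 118, 118]
```

Request:
arm_command([
  {"hand": -0.7, "x": 0, "y": 0, "z": 0, "yaw": 0},
  {"hand": -0.8, "x": 0, "y": 0, "z": 0, "yaw": 0},
  {"hand": -0.8, "x": 0, "y": 0, "z": 0, "yaw": 0},
  {"hand": -0.8, "x": 0, "y": 0, "z": 0, "yaw": 0},
], newtons=10)

```text
clock: 12.55
eef_pos: [644.3, -30.0, 242.5]
eef_rot: [3.141, 0.0, 1.571]
wrist_force: [0.0, -1.3, 0.6]
finger_gap: 29.4
finger_force: 10.0
```

Request:
arm_command([
  {"hand": -0.9, "x": 0, "y": 0, "z": 0, "yaw": 0},
  {"hand": -0.9, "x": 0, "y": 0, "z": 0, "yaw": 0},
  {"hand": -0.9, "x": 0, "y": 0, "z": -0.002, "yaw": 0},
  {"hand": -0.9, "x": 0, "y": 0, "z": -0.003, "yaw": 0},
  {"hand": -0.9, "x": 0, "y": 0, "z": -0.003, "yaw": 0},
  {"hand": -0.9, "x": 0, "y": 0, "z": 0, "yaw": 0},
], newtons=25)

```text
clock: 13.15
eef_pos: [644.4, -30.0, 251.0]
eef_rot: [3.141, 0.0, 1.571]
wrist_force: [-0.9, -0.1, -2.0]
finger_gap: 29.5
finger_force: 25.0
```

Request:
arm_command([
  {"hand": -0.9, "x": 0, "y": 0, "z": -0.004, "yaw": 0},
  {"hand": -0.9, "x": 0, "y": 0, "z": -0.004, "yaw": 0},
  {"hand": -0.9, "x": 0, "y": 0, "z": -0.004, "yaw": 0},
  {"hand": -0.9, "x": 0, "y": 0, "z": -0.004, "yaw": 0},
  {"hand": -0.9, "x": 0, "y": 0, "z": 0, "yaw": 0},
])

```text
clock: 13.65
eef_pos: [644.5, -30.0, 267.3]
eef_rot: [3.14, 0.0, 1.571]
wrist_force: [0.9, 0.2, -2.0]
finger_gap: 29.7
finger_force: 25.0
```

Request:
arm_command([
  {"hand": -0.9, "x": 0, "y": 0, "z": -0.004, "yaw": 0},
  {"hand": -0.9, "x": 0, "y": 0, "z": -0.004, "yaw": 0},
  {"hand": -0.9, "x": 0, "y": 0, "z": -0.004, "yaw": 0},
  {"hand": -0.9, "x": 0, "y": 0, "z": -0.003, "yaw": 0},
  {"hand": -0.9, "x": 0, "y": 0, "z": 0, "yaw": 0},
  {"hand": -0.9, "x": 0, "y": 0, "z": 0, "yaw": 0},
  {"hand": -0.9, "x": 0, "y": 0, "z": 0, "yaw": 0},
])

```text
clock: 14.35
eef_pos: [644.2, -30.0, 281.2]
eef_rot: [-3.141, -0.0, 1.571]
wrist_force: [0.7, -0.5, -1.8]
finger_gap: 29.9
finger_force: 25.0
```

Run:
```python
from h import *
s=manip.read_state();print(s['clock'],s['eef_pos'],s['wrist_force'],s['finger_gap'],s['finger_force'])
# stopper still seated: dark collar blobs; knob raise: brightness change in side view vs before
b=camera('side');a=cv2.imread('pics/d5.png')[:,:,::-1]
for nm,P in(('port',[637,100.5,117]),('seated',[653,-155,117])):
    u,v=proj('side',P).astype(int)
    for i in(a,b):
        m=(i[v-18:v+18,u-18:u+18].max(2)<40).astype('uint8');_,_,st,ce=cv2.connectedComponentsWithStats(m);k=1+st[1:,4].argmax();print(nm,st[k],ce[k])
u,v=proj('side',[644.4,-29,245]).astype(int)
for i in(a,b):print(i[v-50:v+25:3,u].max(1).tolist(), i[v+6,u-18:u+18].max(1).tolist())
```

```text
14.35 [644.23472276 -29.97104807 281.22880898] [ 0.71231319 -0.50723696 -1.80321558] 29.928991432175675 24.99969184398651
port [ 11  11  15  16 191] [18.2617801  18.31937173]
port [ 11  11  15  15 185] [18.32432432 18.25945946]
seated [  9  11  19  19 290] [18.2862069  19.95862069]
seated [ 10  11  18  19 285] [18.25614035 19.89824561]
[80, 38, 10, 10, 12, 15, 139, 134, 135, 138, 136, 157, 157, 61, 63, 63, 52, 53, 54, 64, 54, 53, 72, 72, 70] [156, 156, 155, 156, 155, 156, 158, 139, 69, 47, 50, 46, 47, 52, 56, 54, 53, 56, 58, 60, 64, 64, 61, 45, 58, 59, 60, 71, 79, 59, 51, 49, 50, 51, 51, 54]
[15, 13, 12, 10, 20, 17, 175, 141, 144, 97, 116, 58, 57, 50, 61, 56, 57, 57, 58, 60, 57, 70, 79, 78, 78] [168, 168, 168, 168, 168, 168, 170, 159, 120, 110, 110, 80, 58, 57, 56, 56, 56, 59, 59, 58, 57, 56, 51, 46, 68, 111, 124, 90, 76, 53, 45, 44, 46, 47, 47, 49]
```

The plunger is up about 39 mm. The steady -2 N on the wrist is its weight, there's almost no sideways force, and both stoppers are unmoved.

```bash
python3 -c "
from cell import manip
print(manip.sign_off())"
```

```text
the job is handed in; nothing more can be done
None
```

The job is handed in: the loose stopper is pushed home in the open socket and released, and the arm is holding the plunger by its knob about 39 mm up, with almost no sideways force, at 14.4 s of the 64 s allowed.

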